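File the last tissue block and close the block box

ROBOT

A 6-joint arm with a two-finger parallel gripper is mounted at the origin on the work surface. World frame = base frame: x ahead of the robot, y to its left, z up, the work surface at z = 0. Lengths are in m, angles in rad, forces in N, time in s.
With the tool pointing down it reaches from about 0.375 to 0.9 m from the base axis. Payload 3.1 kg.
Tool frame: the origin (TCP) lies at the very end of the fingers, on their centre line; the grasp point (between the pads) lies 19 mm behind it; z points along the fingers, y is the line along which they close (so a half turn about z gives the same grasp; the last joint's range is limited). The gripper opens to 87 mm and grips with 3 to 60 N. Pads are 19 mm wide; open, the fingers measure 117 mm over their backs; the gripper's body (75 mm by 190 mm) begins 51 mm behind the grasp point.
Start: joints at [0.922, 0.527, 1.433, -0, 1.181, -0.178], TCP at [0.283, 0.557, 0.223] pointing down, gripper open.
Joint ranges: [-3.08, 3.08], [-0.75, 2.2], [0.22, 2.44], [-1.43, 4.57], [0, 2.65], [-2.85, 2.85]. Speed limits (rad/s): [2.79, 2.79, 3.14, 3.14, 3.14, 3.14].

INTERFACE

Orientations are given as a unit quaternion [x, y, z, w].
In Python, from rig import robot gives the robot as it stands. The module is installed in compiled form; this text tells all that it offers.
- The arm moves only by the tool servo_tool, never from a script. Its argument "rows" is one flat list of numbers, 5 for each row, row after row: the closure, from -1 (fully open) to 1 (shut), so that 0 is half open, then the shift along the tool's x, y, z in m, then the turn about the tool's z in degrees. A call has 1 to 5 rows; each row shifts and turns the commanded pose from where the row before left it, along the tool's axes as they then stand; what a row does not reach is not made up. A row lasts 1/12 s, in which the tool goes at most 41.7 mm and 7.16 degrees, less where a joint would pass 70% of its speed; a pose out of reach is approached as far as the arm can. A call with a gripper value outside its range is refused whole. The fingers move at their own pace and stop on an object; "newtons" is the grip in N (left out, the last holds). Time passes only in rows, so rows that do not move let the fingers close. It gives the time, the measured TCP pose, the force, the opening and the grip force at its end, in the units of the state.
- robot.get_obs(): the state, without advancing time (a new reading comes with each control period).
- robot.camera(name): name is "side" or "top" or "wrist"; returns a dict with "pixels" (400x640x3 uint8, red, green, blue), "intrinsics" (3x3 intrinsics, pixels), "rvec" (rotation vector, rad) and "tvec" (3), from world to camera coordinates, as OpenCV has them; the wrist camera has in their place "mount" (4x4, takes a point from camera to tool coordinates, whose origin is the TCP and whose axes are the flange's). Camera axes: x right, y down, z forward; pixel columns grow to the right and rows downward; lengths in m; the calibration is good to about 2 mm. A picture is of the moment at which its call begins: read the wrist's pose just before it. There is no depth.
- robot.hand_in(): hands the job in; it is judged then, once.
Trained networks look in a picture, given as the dict that the camera call returned (one of the last four; its "shot" number tells which), for a name from the list of things; names that differ only in an ending like _2 or _b are one class to them, and where a whole thing is asked for, a point or a joint stands for the part that bears it (a point fixed in the world has none). Each returns a list of dicts, best first, with "score" (0 to 1); they miss things now and then, are a little off and sometimes report something else, mostly with a low value. They report only what shows in the picture. A call takes as long as a camera call. They do not tell look-alikes from the thing itself.
- robot.spot_in(picture, query): "at" ([x, y, z] in m, in world coordinates, good to about 4 mm: the middle of the surface that is visible of it).
- robot.outline_of(picture, query): "region" (400x640 bool, what is visible of it).
- robot.place_of(picture, query): "at" ([x, y, z] in m, in world coordinates, good to about 4 mm: a listed point, or the origin of a listed thing).
The state is a dict: "time": time; "q": joint angles; "joint_velocities": joint speeds; "joint_torque": joint torques, N m; "position": TCP position; "tool_rot": TCP orientation; "ft_force": force on the tool from outside, world axes, zero at the start; "moment": the same for the moment, N m; "grip_width": finger opening in m; "grip_force": force on a finger pad.
Only numpy, scipy, OpenCV 4.12 (cv2) and the standard library are available. Lean on these libraries where they do the work, as an engineer would, in place of code of your own. Each camera call takes 0.05 s, during which the arm holds its last target. There are 200 camera calls.

TASK

File the tissue block that stands on the bench in the free place of the box's middle lane, upright like its neighbours, between the last filed block and the sprung follower, and press it home gently. Press down any filed block that you can feel standing up, so that nothing protrudes above the rim, then swing the clear cover fully shut over the box without forcing it. Leave the rack, the bottle and the jar as they are.

Things in the scene. Friction and masses are not known exactly. Their poses are not given: they have to be found in the camera images.
- box: Dark block box, open on top, firm on the bench, 140 (its x) by 113.5 (its y) by 47 mm high. Origin: centre of its underside; x runs along the lanes, away from the near end wall with the white label holder. Walls and floor 3 mm. Three lanes 34.5 mm wide, inside from x -67 to +67, centred at y -36.5, 0, +36.5; dividers as high as the rim. The outer lanes are full and fixed.
- row_start (a point): Near end of the middle lane at its centre line, rim height (box x -67, y 0, z 47). From here five blocks like the loose one are packed along +x, to x +3, held against the lane's -y side (centres at y -3) by spring tongues on its +y side. Seated tops are 4 mm below the rim; one or more, anywhere in the row, stand 4 to 7 mm above it, held by friction. 10 to 20 N from above seats them.
- free_place (a point): Where the centre of the loose block belongs: sixth place of the middle lane, box x +10, y -3, z 23, on the lane's floor. It is box x +3 to +17, free once the follower is pushed back. A spring tongue (low in the lane, sloped from the +y wall at box z 38 to 7 mm out at z 24) pushes it to the lane's -y side with about 4 N, so that it stays where let go and wants 10 to 20 N to seat.
- block_center (a point): Centre (half-way up) of the loose tissue block, a white plastic cassette with its wax, 14 (its x) by 28.5 (its y) by 40 mm high, about 16 g, upright on the bench, sloping label end up. The wax (34 mm high) is the +x 8 mm of its thickness, the cassette plate (full height) the -x 6 mm. In the lane its x lies along the lane.
- follower (a joint): Sprung aluminium plate closing the row, 10 thick, 31 wide, top at box z 46 (3 mm above seated blocks, 1 mm below the rim). Slides along box x; value in m: its front face beyond box x +3 mm. About 0 with five blocks in the lane, 0.014 with six, stop at 0.032. It presses on the row towards -x with about 3.6 N at 0, 0.6 N more per 10 mm.
- cover (a joint): Clear flat cover, 140 by 113.5 by 3 mm, 0.5 mm above the rim (box z 47.5 to 50.5). It turns level about an upright pin; value in rad: 0 = fully shut over the box (a stop), growing as it swings out to the box's +y side (clockwise seen from above), at most 2.3. Stiff hinge: 1 to 2 N at the knob moves it, it stays where left. It strikes any block that stands above the rim.
- cover_knob (a point): Black knob near the cover's free corner, upright round post of 16 mm diameter, standing 16 mm above the cover's top (box z 50.5 to 66.5); this point is at its middle, box z 58.5. 129 mm from the pin. With the cover shut it lies at box x -27, y -43.
- cover_pin (a point): Steel pin about which the cover turns, at box x +63, y +50, at the cover's top face.
- rack: Bystander: orange tube rack, 60 by 110 by 48 mm, with small tubes to 56 mm. Origin at the centre of its underside.
- bottle: Bystander: clear bottle with blue cap, 60 mm diameter, 115 mm high. Origin at the centre of its underside.
- jar: Bystander: amber jar with white lid, 64 mm diameter, 75 mm high. Origin at the centre of its underside.
Not all that is in view belongs to the job. There is more than one size of the box; the job needs the larger.

How it is judged:
On the way:
1. the block is home in the middle lane, below the rim (z of block_center in the frame of box below 0.0275 m and x of block_center in the frame of box between 0.004 and 0.018 m and value of joint follower above 0.01 m), for 0.2 s.
At the end, for the whole second after the job is handed in: Cover shut within 0.04 rad, so that nothing stands above the rim; the block upright (7 deg) and at rest in the middle lane's sixth place (within 6 mm along, 4 mm across), its top no more than 0.5 mm above the rim; six blocks in the lane (follower at 10 to 18 mm) (all of step 1 and value of joint cover below 0.04 rad and y of block_center in the frame of box between -0.007 and 0.004 m and angle between block_center's own z axis and vertical below 0.12 rad and value of joint follower below 0.018 m and linear speed of block below 0.02 m/s); the robot touches nothing.
It fails at once if the rack, the bottle or the jar is moved more than 30 mm (distance of any of rack, bottle, jar from where it was at the start of the episode above 0.03 m).
It fails at once if the cover is forced (more than 40 N on it) (contact force between the fingers and cover above 40 N).
It fails at once if the block is rammed down (more than 60 N between it and the box) (contact force between block and box above 60 N).
It also fails if it takes over 72 s, if anything falls off the work surface, if the arm or the gripper's body presses on something with over 40 N, if the wrist force passes 120 N, or if a joint passes its speed limit or range.

## Working session

There is one attempt and no reset: what is moved stays moved. The work goes in short steps, Python scripts to look and compute and a tool call to move; the robot and the scene stay as the last step left them, time stands still between calls to the robot, and variables do not carry over. Pictures are saved under pics/ and viewed, at most 10 in all, crops included, and the job is handed in when it is done.

Besides the shell and the picture viewer there is one more tool, called after "Emit:" as name(argument=value, ...), one argument or row to a line, values as JSON. servo_tool: Moves the arm, as the interface text tells. Its arguments: {"type":"object","properties":{"rows":{"type":"array","items":{"type":"number"}},"newtons":{"type":"number"}},"required":["rows"]}

```bash
mkdir -p pics; cat > h.py <<'E'
from rig import robot
import numpy as np, cv2
from scipy.spatial.transform import Rotation as R
def save(p,n,crop=None):
    im=p["pixels"][:,:,::-1]
    if crop: 
        a,b,c,d=crop; im=cv2.resize(im[b:d,a:c],None,fx=800/(c-a) if (c-a)/(d-b)>4/3 else 600/(d-b),fy=800/(c-a) if (c-a)/(d-b)>4/3 else 600/(d-b),interpolation=cv2.INTER_CUBIC)
    cv2.imwrite("pics/"+n+".png",im)
def cam(p,o=None):
    if "mount" in p:
        T=np.eye(4);T[:3,:3]=R.from_quat(o["tool_rot"]).as_matrix();T[:3,3]=o["position"]
        T=T@np.array(p["mount"]); return T[:3,:3],T[:3,3]
    r=R.from_rotvec(np.ravel(p["rvec"])).as_matrix().T
    return r,-r@np.ravel(p["tvec"])
def unproj(p,uv,z,o=None):
    r,c=cam(p,o); d=r@np.linalg.solve(p["intrinsics"],[uv[0],uv[1],1]); return c+d*(z-c[2])/d[2]
def proj(p,X,o=None):
    r,c=cam(p,o); x=np.array(p["intrinsics"])@(r.T@(np.array(X)-c)); return x[:2]/x[2]
E
python3 - <<'E'
from h import *
np.set_printoptions(precision=4,suppress=True)
o=robot.get_obs(); print(o)
for n in ("top","side"):
    p=robot.camera(n); save(p,n+"0"); print(n,cam(p)[1])
    for q in ("box","row_start","free_place","block_center","follower","cover","cover_knob","cover_pin","rack","bottle","jar"):
        print(q,[(np.round(d["at"],4).tolist(),round(d["score"],2)) for d in robot.place_of(p,q)[:3]] if q not in("follower","cover") else [(np.round(d["at"],4).tolist(),round(d["score"],2)) for d in robot.spot_in(p,q)[:3]])
print(robot.get_obs()["time"])
E
```

```text
{'time': 0.0, 'q': array([ 0.9225,  0.5284,  1.4339, -0.    ,  1.1814, -0.1785]), 'joint_velocities': array([ 0.001 , -0.0018, -0.0013, -0.0004,  0.0018,  0.0025]), 'joint_torque': array([ -0.0007, -44.004 , -17.6593,   0.0633,   0.0583,  -0.0001]), 'position': array([0.2825, 0.5567, 0.2216]), 'tool_rot': array([ 0.2327,  0.9725, -0.001 , -0.0004]), 'ft_force': array([0.9107, 0.8351, 0.13  ]), 'moment': array([-0.0395,  0.0292, -0.0131]), 'grip_force': 0.0, 'grip_width': 0.08693137087503447}
top [0.4901 0.0509 1.0748]
box [([0.3549, 0.0241, 0.0025], 0.87), ([0.5812, -0.0185, 0.0028], 0.83)]
row_start [([0.514, -0.0153, 0.0475], 0.96), ([0.3048, 0.0233, 0.0353], 0.61)]
free_place [([0.5957, -0.021, 0.0223], 0.79), ([0.3587, 0.023, 0.019], 0.56)]
block_center [([0.4919, -0.253, 0.0228], 0.51)]
follower [([0.5965, -0.0161, 0.0311], 0.4)]
cover [([0.3561, 0.0207, 0.0373], 0.85), ([0.621, 0.1089, 0.0535], 0.31)]
cover_knob [([0.5849, 0.1507, 0.0585], 0.68), ([0.3347, -0.0052, 0.0457], 0.68), ([0.5925, -0.0216, 0.0204], 0.57)]
cover_pin [([0.4046, 0.0591, 0.0368], 0.8), ([0.7766, 0.0312, -
[... 184 characters left out ...]
 0.0233, 0.003], 0.93), ([0.5868, -0.0119, 0.0013], 0.87)]
row_start [([0.5184, -0.0164, 0.0446], 0.71), ([0.3036, 0.0267, 0.0377], 0.65)]
free_place [([0.5944, -0.0133, 0.0226], 0.87), ([0.3623, 0.0209, 0.016], 0.69), ([0.65, 0.035, 0.0481], 0.54)]
block_center [([0.4938, -0.2531, 0.0241], 0.81)]
follower [([0.5857, -0.0089, 0.0448], 0.48)]
cover [([0.3556, 0.0172, 0.0358], 0.82), ([0.6131, 0.1061, 0.0529], 0.68)]
cover_knob [([0.5856, 0.1531, 0.0585], 0.89), ([0.337, -0.0089, 0.0452], 0.6)]
cover_pin [([0.647, 0.0383, 0.0504], 0.8), ([0.4046, 0.0558, 0.0364], 0.61)]
rack [([0.4126, 0.3878, 0.0007], 0.93)]
bottle [([0.7285, -0.2057, -0.0018], 0.57)]
jar [([0.7733, 0.0285, 0.001], 0.62)]
1.2
```

View pics/top0.png

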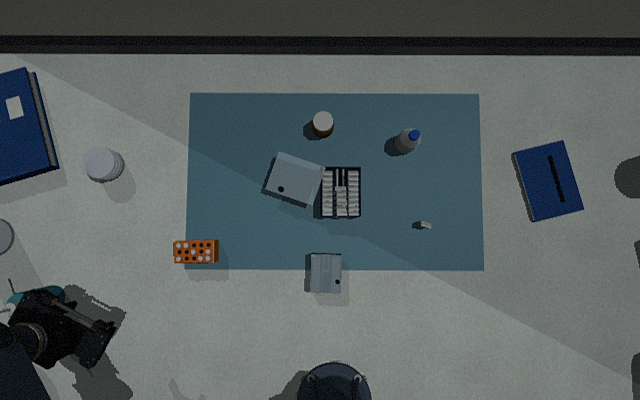

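View pics/side0.png

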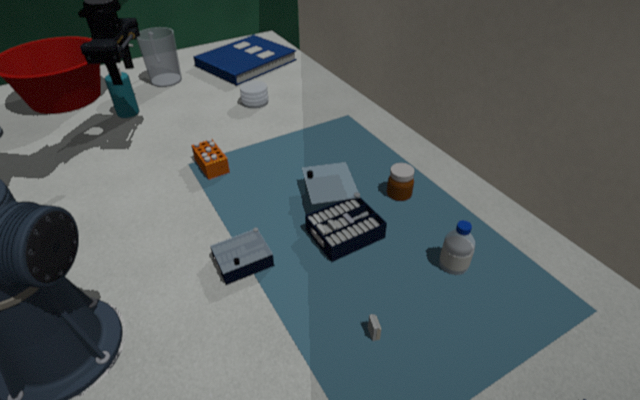

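The top view shows the large open box at about px (341,192), with its cover swung out to the left and the knob at (281,188). The loose block is at (422,225). The small closed box at (325,272) is the decoy. The side view agrees, so I'll move above the box for a close look.

Emit:
servo_tool(
  rows=[1,-0.0301,-0.0252,0,0,1,-0.0301,-0.0252,0,0,1,-0.0301,-0.0252,0,0,1,-0.0301,-0.0252,0,0,1,-0.0301,-0.0252,0,0],
  newtons=10,
)

```text
time: 1.62
position: [0.3604, 0.3753, 0.2227]
tool_rot: [0.232, 0.973, 0.0, 0.0]
ft_force: [1.1, 0.0, -0.5]
grip_width: 0.0614
grip_force: 0.0
```

Emit:
servo_tool(
  rows=[1,-0.0301,-0.0252,0,0,1,-0.0301,-0.0252,0,0,1,-0.0301,-0.0252,0,0,1,-0.0301,-0.0252,0,0,1,-0.0301,-0.0252,0,0],
)

```text
time: 2.03
position: [0.4378, 0.1946, 0.2229]
tool_rot: [0.233, 0.973, 0.0, 0.0]
ft_force: [0.1, -0.3, 0.3]
grip_width: 0.0284
grip_force: 0.0
```

Emit:
servo_tool(
  rows=[1,-0.0301,-0.0252,0,0,1,-0.0301,-0.0252,0,0,1,-0.0301,-0.0252,0,0,1,-0.0301,-0.0252,0,0,1,-0.0301,-0.0252,0,0],
)

```text
time: 2.45
position: [0.5149, 0.0139, 0.2228]
tool_rot: [0.233, 0.972, 0.0, 0.0]
ft_force: [1.0, 0.8, -2.0]
grip_width: 0.002
grip_force: 0.0
```

Emit:
servo_tool(
  rows=[1,-0.0301,-0.0252,0,6.9,1,0,0,0,6.9,1,0,0,0,6.9,1,0,0,0,6.9,1,0,0,0,6.9],
)

```text
time: 2.87
position: [0.5299, -0.0208, 0.2225]
tool_rot: [0.514, 0.858, 0.0, -0.0]
ft_force: [-0.1, 0.5, 0.5]
grip_width: 0.0005
grip_force: 0.0
```

Emit:
servo_tool(
  rows=[1,0,0,0,6.9,1,0,0,0,6.9,1,0,0,0,6.9,1,0,0,0,6.9,1,0,0,0,0],
)

```text
time: 3.28
position: [0.5299, -0.0203, 0.2227]
tool_rot: [0.702, 0.712, 0.0, 0.0]
ft_force: [-0.1, -0.7, -0.2]
grip_width: 0.0003
grip_force: 0.0
```

```bash
python3 - <<'E'
from h import *
np.set_printoptions(precision=4,suppress=True)
o=robot.get_obs(); print(o["position"],R.from_quat(o["tool_rot"]).as_matrix(),o["q"],o["ft_force"],o["grip_width"])
p=robot.camera("wrist"); save(p,"w1"); print(np.array(p["mount"]),p["intrinsics"])
for q in ("box","row_start","free_place","cover_knob","cover_pin"):
    print(q,[(np.round(d["at"],4).tolist(),round(d["score"],2)) for d in robot.place_of(p,q)[:3]])
E
```

```text
[ 0.5299 -0.0203  0.2227] [[-0.0151  0.9999  0.0003]
 [ 0.9999  0.0151 -0.0001]
 [-0.0001  0.0003 -1.    ]] [-0.2491  0.4002  1.6695  0.      1.0715 -0.2642] [-0.0976 -0.7482 -0.1511] 0.0002700277485048918
[[-0.0003 -0.9569 -0.2906  0.0796]
 [ 1.     -0.0008  0.0016 -0.0009]
 [-0.0018 -0.2906  0.9569 -0.1608]
 [ 0.      0.      0.      1.    ]] [[318.2158   0.     319.0536]
 [  0.     318.2158 201.1578]
 [  0.       0.       1.    ]]
box [([0.5864, -0.0185, -0.0013], 0.82), ([0.3558, 0.0238, 0.0009], 0.61)]
row_start [([0.5156, -0.0155, 0.0521], 0.82), ([0.3034, 0.0253, 0.0339], 0.68)]
free_place [([0.3617, 0.0248, 0.0178], 0.65), ([0.5914, -0.0206, 0.0197], 0.63)]
cover_knob [([0.3296, -0.0023, 0.0451], 0.77)]
cover_pin [([0.4052, 0.0617, 0.037], 0.92), ([0.6441, 0.0344, 0.0491], 0.69)]
```

View pics/w1.png

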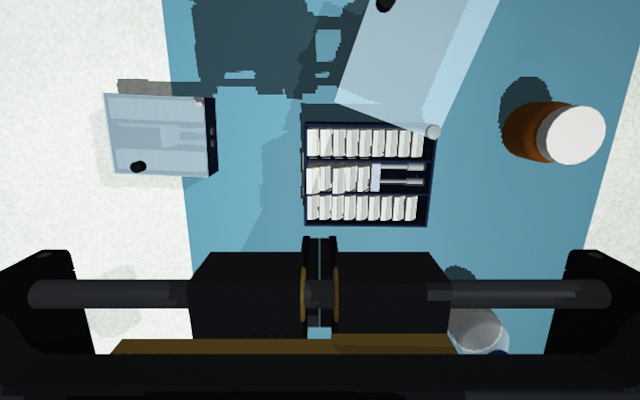

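The wrist view shows the box at px (305–430, 122–226), with the cover at its +y side and the pin at (432,130). I'll take one enlarged crop to get the rim corners.

```bash
python3 - <<'E'
import cv2
im=cv2.imread("pics/w1.png")[110:240,285:445]
cv2.imwrite("pics/w1c.png",cv2.resize(im,None,fx=4.6,fy=4.6,interpolation=cv2.INTER_CUBIC))
E
```

```text
(no output)
```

View pics/w1c.png

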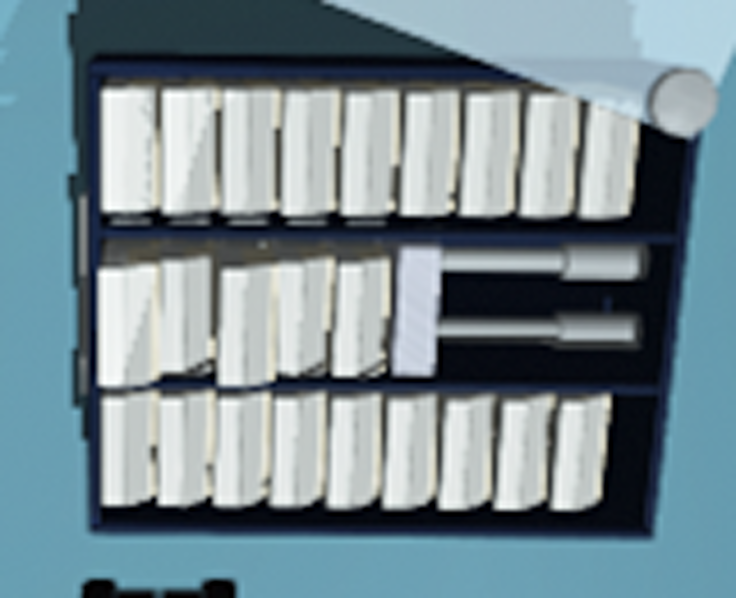

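```bash
python3 - <<'E'
from h import *
from scipy.optimize import least_squares
np.set_printoptions(precision=4,suppress=True)
o=robot.get_obs(); p=robot.camera("wrist")
P=[((93,62),(-70,56.75)),((92,528),(-70,-56.75)),((652,536),(70,-56.75)),((97,235),(-68.5,18.25)),((95,390),(-68.5,-18.25)),((680,240),(68.5,18.25)),((656,390),(68.5,-18.25))]
W=np.array([unproj(p,(285+u/4.6,110+v/4.6),.047,o)[:2] for (u,v),_ in P]); B=np.array([b for _,b in P])/1000
def T(s,B): c,d=np.cos(s[2]),np.sin(s[2]); return B@np.array([[c,d],[-d,c]])+s[:2]
f=least_squares(lambda s:(T(s,B)-W).ravel(),[.585,-.015,0])
print(f.x,np.degrees(f.x[2]),(T(f.x,B)-W)*1000)
print("pin",T(f.x,np.array([[.063,.05]])),"from px",unproj(p,(285+684/4.6,110+103/4.6),.0525,o))
for n,x in(("press1",-.053),("press2",-.025),("press3",-.014),("free",.010)): print(n,T(f.x,np.array([[x,-.003]])))
E
```

```text
[ 0.5829 -0.0155  0.0066] 0.37849017002106133 [[-1.596   0.3001]
 [-1.2221 -1.7775]
 [ 0.8599 -1.162 ]
 [-0.9841  0.7348]
 [-0.503   1.4926]
 [ 0.9396  0.3873]
 [ 2.5057  0.0247]]
pin [[0.6456 0.0349]] from px [0.6455 0.0343 0.0525]
press1 [[ 0.5299 -0.0189]]
press2 [[ 0.5579 -0.0187]]
press3 [[ 0.5689 -0.0186]]
free [[ 0.5929 -0.0185]]
```

Emit:
servo_tool(
  rows=[1,0.0015,0,0.04,0,1,0,0,0.04,0,1,0,0,0.04,0,1,0,0,0.04,0,1,0,0,0.0,0],
)

```text
time: 4.05
position: [0.5274, -0.0184, 0.0555]
tool_rot: [0.701, 0.713, -0.002, -0.004]
ft_force: [-0.3, -0.1, -1.0]
grip_width: 0.0002
grip_force: 0.0
```

Emit:
servo_tool(
  rows=[1,0,0,0.004,0,1,0,0,0.004,0,1,0,0,0.003,0,1,0,0,0.002,0,1,0,0,0.0,0],
)

```text
time: 4.47
position: [0.5311, -0.019, 0.0516]
tool_rot: [0.701, 0.713, 0.001, 0.002]
ft_force: [-0.2, -0.1, 2.5]
grip_width: 0.0008
grip_force: 1.2
```

Emit:
servo_tool(
  rows=[1,0,0,0.002,0,1,0,0,0.001,0,1,0,0,0.001,0,1,0,0,0.001,0,1,0,0,0.0,0],
)

```text
time: 4.88
position: [0.5311, -0.019, 0.0464]
tool_rot: [0.701, 0.713, 0.001, 0.002]
ft_force: [0.3, -0.1, 5.9]
grip_width: 0.0003
grip_force: 2.1
```

Emit:
servo_tool(
  rows=[1,0,0,0,0,1,0,0,0,0,1,0,0,0,0],
)

```text
time: 5.13
position: [0.5311, -0.019, 0.0464]
tool_rot: [0.701, 0.713, 0.001, 0.002]
ft_force: [0.5, 0.5, 5.6]
grip_width: 0.0007
grip_force: 2.4
```

Emit:
servo_tool(
  rows=[1,0,0,0.002,0,1,0,0,0.002,0,1,0,0,0.001,0,1,0,0,0.0,0,1,0,0,0.0,0],
)

```text
time: 5.55
position: [0.5312, -0.019, 0.0432]
tool_rot: [0.701, 0.713, 0.001, 0.002]
ft_force: [-2.9, 1.3, 20.9]
grip_width: 0.0005
grip_force: 9.8
```

Emit:
servo_tool(
  rows=[1,0,0,0.0,0,1,0,0,0,0],
)

```text
time: 5.72
position: [0.5312, -0.019, 0.0432]
tool_rot: [0.701, 0.713, 0.001, 0.002]
ft_force: [-3.8, 0.1, 20.6]
grip_width: 0.0003
grip_force: 9.8
```

Emit:
servo_tool(
  rows=[1,0,0,-0.024,0,1,0,0,0,0,1,0,0.027,0,0,1,0,0,0,0,1,0,0,0.006,0],
)

```text
time: 6.13
position: [0.5591, -0.0187, 0.0588]
tool_rot: [0.701, 0.713, 0.001, 0.002]
ft_force: [-0.0, 0.1, -0.1]
grip_width: 0.0006
grip_force: 0.0
```

Emit:
servo_tool(
  rows=[1,0,0,0.004,0,1,0,0,0.004,0,1,0,0,0.003,0,1,0,0,0.002,0,1,0,0,0.001,0],
)

```text
time: 6.55
position: [0.5557, -0.0181, 0.0437]
tool_rot: [0.701, 0.713, -0.0, -0.001]
ft_force: [-1.1, 0.1, 9.8]
grip_width: 0.0007
grip_force: 4.8
```

Emit:
servo_tool(
  rows=[1,0,0,0.002,0,1,0,0,0.001,0,1,0,0,0.001,0,1,0,0,0,0,1,0,0,0,0],
)

```text
time: 6.97
position: [0.5558, -0.0181, 0.0431]
tool_rot: [0.701, 0.713, -0.0, 0.0]
ft_force: [-6.7, 0.8, 30.9]
grip_width: 0.0007
grip_force: 15.3
```

Emit:
servo_tool(
  rows=[1,0,0,-0.024,0,1,0,0,0,0,1,0,0.011,0,0,1,0,0,0,0,1,0,0,0.006,0],
)

```text
time: 7.38
position: [0.5678, -0.0182, 0.0574]
tool_rot: [0.701, 0.713, 0.0, 0.0]
ft_force: [0.5, 0.6, 0.1]
grip_width: 0.0008
grip_force: 0.0
```

Emit:
servo_tool(
  rows=[1,0,0,0.004,0,1,0,0,0.004,0,1,0,0,0.003,0,1,0,0,0.002,0,1,0,0,0.001,0],
)

```text
time: 7.8
position: [0.5668, -0.018, 0.0433]
tool_rot: [0.701, 0.713, -0.001, -0.001]
ft_force: [-2.8, 1.1, 9.4]
grip_width: 0.0005
grip_force: 4.7
```

Emit:
servo_tool(
  rows=[1,0,0,0.002,0,1,0,0,0.001,0,1,0,0,0.001,0,1,0,0,0,0,1,0,0,0,0],
)

```text
time: 8.22
position: [0.5669, -0.018, 0.0431]
tool_rot: [0.701, 0.713, -0.0, -0.0]
ft_force: [-7.1, 0.6, 27.0]
grip_width: 0.0005
grip_force: 13.2
```

Emit:
servo_tool(
  rows=[-1,0,0,-0.04,0,-1,0,0,-0.04,0,-1,0,0,-0.04,0,-1,0,0,-0.04,0,-1,0,0,0,0],
)

```text
time: 8.63
position: [0.5729, -0.0191, 0.2076]
tool_rot: [0.701, 0.713, 0.004, 0.007]
ft_force: [2.0, -0.6, 0.4]
grip_width: 0.0263
grip_force: 0.0
```

Emit:
servo_tool(
  rows=[-1,-0.038,-0.012,0,0,-1,-0.038,-0.012,0,0,-1,-0.038,-0.012,0,0,-1,-0.038,-0.012,0,0,-1,-0.038,-0.012,0,0],
)

```text
time: 9.05
position: [0.5102, -0.2105, 0.1993]
tool_rot: [0.701, 0.713, 0.0, 0.0]
ft_force: [1.3, 0.1, -0.8]
grip_width: 0.059
grip_force: 0.0
```

Emit:
servo_tool(
  rows=[-1,-0.038,-0.012,0,0,-1,0,0,0,0,-1,0,0,0,0],
)

```text
time: 9.3
position: [0.4989, -0.2494, 0.1991]
tool_rot: [0.703, 0.712, 0.0, -0.0]
ft_force: [-0.4, 0.6, -0.7]
grip_width: 0.0794
grip_force: 0.0
```

```bash
python3 - <<'E'
from h import *
np.set_printoptions(precision=4,suppress=True)
o=robot.get_obs(); print(o["position"],o["q"],o["ft_force"])
p=robot.camera("wrist")
print([(np.round(d["at"],4).tolist(),round(d["score"],2)) for d in robot.place_of(p,"block_center")[:3]])
uv=proj(p,(.493,-.253,.02),o); print(uv); u,v=uv
a,b=int(max(0,min(u-80,480))),int(max(0,min(v-60,280))); print(a,b)
save(p,"w2c",(a,b,a+160,b+120))
np.savez("w2.npz",K=p["intrinsics"],M=p["mount"],pos=o["position"],q=o["tool_rot"],px=p["pixels"])
E
```

```text
[ 0.4989 -0.2494  0.1991] [-0.664   0.4667  1.6279  0.0002  1.0471 -0.6767] [-0.4401  0.5879 -0.6572]
[([0.491, -0.2579, 0.0188], 0.78)]
[313.8907 183.6837]
233 123
```

View pics/w2c.png

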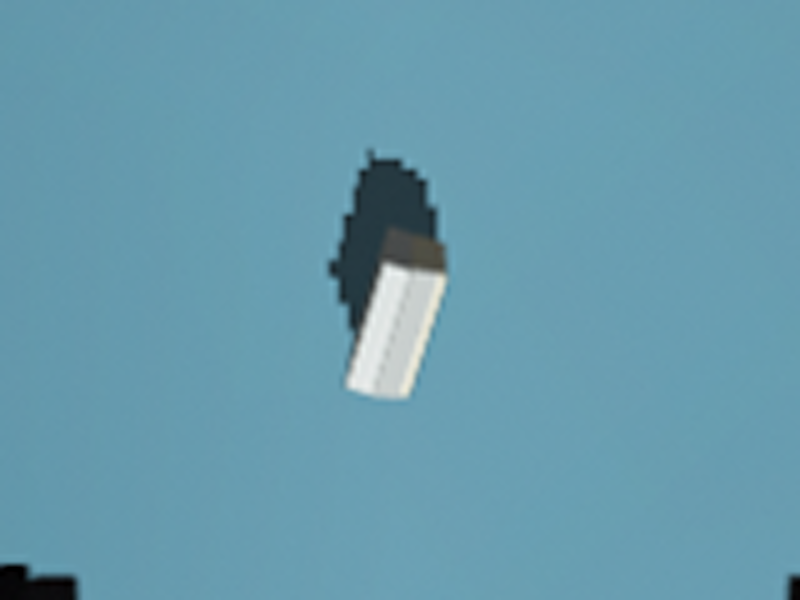

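```bash
python3 - <<'E'
from h import *
np.set_printoptions(precision=4,suppress=True)
d=np.load("w2.npz"); p=dict(intrinsics=d["K"],mount=d["M"]); o=dict(position=d["pos"],tool_rot=d["q"])
f=lambda u,v,z:unproj(p,(233+u/5,123+v/5),z,o)
A,B=f(385,262,.04),f(347,388,.04)
print(A,B,np.linalg.norm(A-B),np.degrees(np.arctan2(*(A-B)[1::-1])))
C,D=f(445,275,.036),f(408,397,.036)
print(C,D,np.linalg.norm(C-D),np.degrees(np.arctan2(*(C-D)[1::-1])))
E=f(445,235,0); print((A+B+C+D)/4)
c=(A+B)/2; a=np.arctan2(*(A-B)[1::-1])-np.pi/2; print("centre",c+.007*np.array([np.cos(a),np.sin(a),0]))
E
```

```text
[ 0.4892 -0.2394  0.04  ] [ 0.4813 -0.2665  0.04  ] 0.028208799916203942 73.79120060648202
[ 0.5016 -0.2429  0.036 ] [ 0.4941 -0.2696  0.036 ] 0.02769536624232231 74.31661464657478
[ 0.4915 -0.2546  0.038 ]
centre [ 0.492  -0.2549  0.04  ]
```

Emit:
servo_tool(
  rows=[-1,-0.0052,-0.007,0,0,-1,0,0,0.02,-7.1,-1,0,0,0.02,-7.1,-1,0,0,0.02,-7.1,-1,0,0,0.02,-7.1],
)

```text
time: 9.82
position: [0.4929, -0.2511, 0.119]
tool_rot: [0.501, 0.866, -0.0, 0.0]
ft_force: [0.2, -0.3, -0.4]
grip_width: 0.0871
grip_force: 0.0
```

Emit:
servo_tool(
  rows=[-1,0,0,0.02,-7.1,-1,0,0,0,-7.1,-1,0,0,0,-7.1,-1,0,0,0,-7.1,-1,0,0,0,-7.1],
)

```text
time: 10.23
position: [0.4928, -0.251, 0.0993]
tool_rot: [0.213, 0.977, 0.0, -0.0]
ft_force: [0.3, 0.4, 0.7]
grip_width: 0.0871
grip_force: 0.0
```

Emit:
servo_tool(
  rows=[-1,0,0,0,-7.1,-1,0,0,0,-2.3,-1,0,0,0,0,-1,0,0,0,0,-1,0,0,0,0],
)

```text
time: 10.65
position: [0.4929, -0.2518, 0.0996]
tool_rot: [0.137, 0.991, 0.0, -0.0]
ft_force: [-0.6, 0.0, -0.3]
grip_width: 0.0869
grip_force: 0.0
```

```bash
python3 - <<'E'
from h import *
np.set_printoptions(precision=4,suppress=True)
o=robot.get_obs(); r=R.from_quat(o["tool_rot"]).as_matrix(); print(o["position"],np.degrees(np.arctan2(r[1,1],r[0,1])),o["q"])
e=np.array([.492,-.2547,.026])-o["position"]; print("tool shift",r.T@e)
E
```

```text
[ 0.4929 -0.2518  0.0996] 74.30445750985302 [-0.6743  0.6077  1.7196 -0.      0.8144 -1.9711]
tool shift [ 0.     -0.003   0.0736]
```

Emit:
servo_tool(
  rows=[-1,0,-0.003,0.03,0,-1,0,0,0.03,0,-1,0,0,0.0136,0,-1,0,0,0,0,-1,0,0,0,0],
)

```text
time: 11.07
position: [0.4916, -0.255, 0.0254]
tool_rot: [0.137, 0.991, 0.0, -0.001]
ft_force: [0.3, -0.2, -0.3]
grip_width: 0.0868
grip_force: 0.0
```

Emit:
servo_tool(
  rows=[1,0,0,0,0,1,0,0,0,0,1,0,0,0,0,1,0,0,0,0,1,0,0,0,0],
  newtons=15,
)

```text
time: 11.48
position: [0.4924, -0.2558, 0.0267]
tool_rot: [0.137, 0.991, -0.0, 0.001]
ft_force: [0.0, 0.6, 0.1]
grip_width: 0.0617
grip_force: 0.0
```

Emit:
servo_tool(
  rows=[1,0,0,0,0,1,0,0,0,0,1,0,0,0,0,1,0,0,0,0,1,0,0,0,0],
)

```text
time: 11.9
position: [0.4919, -0.2555, 0.0259]
tool_rot: [0.137, 0.991, 0.0, -0.0]
ft_force: [-1.0, 0.4, -0.3]
grip_width: 0.028
grip_force: 7.2
```

Emit:
servo_tool(
  rows=[1,0,0,-0.02,0,1,0,0,-0.03,-5.4,1,0,0,-0.03,-5.4,1,0,0,0,-5.4,1,0,0,0,0],
)

```text
time: 12.32
position: [0.4931, -0.2564, 0.1079]
tool_rot: [-0.005, 1.0, -0.001, 0.002]
ft_force: [-0.1, 0.1, -0.7]
grip_width: 0.0285
grip_force: 15.0
```

Emit:
servo_tool(
  rows=[1,-0.0119,0.0339,0,0,1,-0.0119,0.0339,0,0,1,-0.0119,0.0339,0,0,1,-0.0119,0.0339,0,0,1,-0.0119,0.0339,0,0],
)

```text
time: 12.73
position: [0.5493, -0.0837, 0.1047]
tool_rot: [-0.002, 1.0, 0.001, -0.001]
ft_force: [0.2, -1.4, 0.6]
grip_width: 0.0282
grip_force: 15.0
```

Emit:
servo_tool(
  rows=[1,-0.0119,0.0339,0,0,1,-0.0119,0.0339,0,0,1,0,0,0,0,1,0,0,0,0,1,0,0,0,0],
)

```text
time: 13.15
position: [0.5723, -0.0174, 0.105]
tool_rot: [-0.004, 1.0, 0.0, -0.001]
ft_force: [0.2, -0.1, -0.1]
grip_width: 0.0282
grip_force: 15.0
```

```bash
python3 - <<'E'
from h import *
np.set_printoptions(precision=4,suppress=True)
o=robot.get_obs(); r=R.from_quat(o["tool_rot"]).as_matrix(); print(o["position"],np.degrees(np.arctan2(r[1,1],r[0,1])),o["grip_width"],o["grip_force"])
e=np.array([.576,-.0185,.070])-o["position"]; print("tool shift",r.T@e)
p=robot.camera("wrist"); print([(np.round(d["at"],4).tolist(),round(d["score"],2)) for d in robot.place_of(p,"block_center")[:2]])
cv2.imwrite("pics/w3.png",p["pixels"][:,:,::-1])
E
```

```text
[ 0.5723 -0.0174  0.105 ] 90.4610541830629 0.028199274413658538 14.999915747903287
tool shift [-0.0037 -0.0011  0.035 ]
[([0.5737, -0.0191, 0.1004], 0.85)]
```

View pics/w3.png

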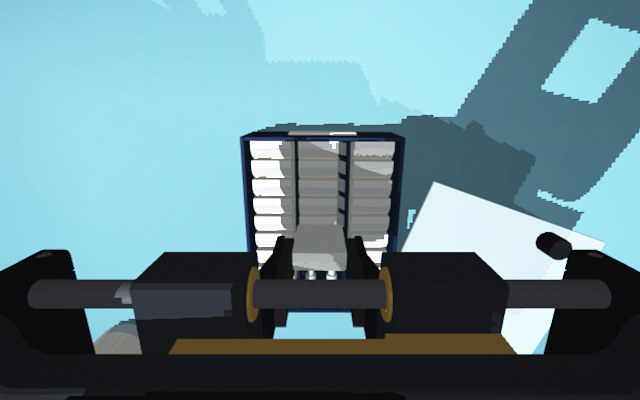

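```bash
python3 - <<'E'
from h import *
np.set_printoptions(precision=4,suppress=True)
o=robot.get_obs(); p=robot.camera("wrist")
for uv in((242,134),(404,136),(295,137),(350,137)): print(unproj(p,uv,.047,o))
# fine edge rows
g=cv2.cvtColor(p["pixels"],cv2.COLOR_RGB2GRAY); print(g[170,235:412].tolist())
E
```

```text
[ 0.5113 -0.0715  0.047 ]
[0.512  0.0383 0.047 ]
[ 0.5131 -0.0357  0.047 ]
[0.5129 0.0017 0.047 ]
[206, 206, 206, 205, 206, 205, 207, 210, 174, 74, 68, 56, 34, 16, 18, 17, 16, 5, 181, 253, 250, 248, 248, 248, 248, 248, 248, 248, 248, 248, 248, 248, 248, 248, 248, 248, 248, 248, 248, 248, 248, 248, 249, 253, 235, 114, 123, 125, 125, 126, 125, 125, 126, 125, 126, 125, 126, 126, 122, 116, 120, 93, 29, 19, 40, 97, 130, 126, 125, 125, 126, 125, 126, 125, 126, 125, 126, 126, 124, 125, 125, 125, 126, 126, 126, 125, 126, 126, 125, 125, 125, 126, 125, 126, 125, 125, 125, 126, 126, 126, 125, 125, 126, 127, 117, 100, 98, 99, 98, 99, 99, 92, 56, 16, 21, 16, 79, 120, 117, 121, 125, 125, 125, 126, 125, 125, 125, 126, 125, 125, 125, 125, 124, 123, 123, 122, 121, 147, 173, 171, 181, 190, 190, 189, 188, 189, 188, 189, 188, 189, 188, 188, 188, 188, 188, 188, 189, 191, 190, 136, 8, 14, 19, 18, 18, 19, 27, 31, 26, 62, 91, 87, 87, 87, 86, 87, 87]
```

Emit:
servo_tool(
  rows=[1,-0.002,0.001,0.01,0,1,0,0,0.01,0,1,0,0,0.005,0,1,0,0,0,0,1,0,0,0,0],
)

```text
time: 13.72
position: [0.5746, -0.0166, 0.08]
tool_rot: [-0.004, 1.0, 0.0, -0.001]
ft_force: [-0.5, 0.1, 0.6]
grip_width: 0.0282
grip_force: 15.0
```

Emit:
servo_tool(
  rows=[1,0,0,0.005,0,1,0,0,0.003,0,1,0,0,0.002,0,1,0,0,0,0,1,0,0,0,0],
)

```text
time: 14.13
position: [0.5752, -0.0164, 0.0709]
tool_rot: [-0.004, 1.0, -0.0, -0.0]
ft_force: [0.8, -0.0, -0.7]
grip_width: 0.0284
grip_force: 15.0
```

Emit:
servo_tool(
  rows=[1,-0.003,0,0,0,1,-0.003,0,0,0,1,-0.003,0,0,0,1,-0.003,0,0,0,1,0,0,0,0],
)

```text
time: 14.55
position: [0.5867, -0.0162, 0.0708]
tool_rot: [-0.004, 1.0, 0.0, -0.001]
ft_force: [-4.2, -0.1, 1.5]
grip_width: 0.0282
grip_force: 15.0
```

Emit:
servo_tool(
  rows=[1,-0.003,0,0,0,1,-0.003,0,0,0,1,-0.0025,0,0,0,1,0,0,0,0,1,0,0,0,0],
)

```text
time: 14.97
position: [0.5955, -0.0162, 0.0708]
tool_rot: [-0.004, 1.0, 0.0, -0.0]
ft_force: [-4.6, -0.3, 2.3]
grip_width: 0.0284
grip_force: 15.0
```

Emit:
servo_tool(
  rows=[1,0,0,0.002,0,1,0,0,0.002,0,1,0,0,0.002,0,1,0,0,0,0,1,0,0,0,0],
)

```text
time: 15.38
position: [0.5954, -0.0164, 0.0646]
tool_rot: [-0.004, 1.0, 0.0, -0.0]
ft_force: [-4.1, -0.6, 0.5]
grip_width: 0.0285
grip_force: 15.0
```

Emit:
servo_tool(
  rows=[1,0,0,0.003,0,1,0,0,0.003,0,1,0,0,0.003,0,1,0,0,0,0,1,0,0,0,0],
)

```text
time: 15.8
position: [0.5954, -0.0163, 0.0553]
tool_rot: [-0.004, 1.0, 0.0, -0.0]
ft_force: [-4.1, 0.1, -1.3]
grip_width: 0.0283
grip_force: 15.0
```

Emit:
servo_tool(
  rows=[1,0,0,0.003,0,1,0,0,0.003,0,1,0,0,0,0,1,0,0,0,0],
)

```text
time: 16.13
position: [0.5968, -0.0174, 0.0506]
tool_rot: [-0.005, 1.0, -0.001, 0.001]
ft_force: [-5.4, -3.2, 4.6]
grip_width: 0.0279
grip_force: 15.0
```

Emit:
servo_tool(
  rows=[1,0.002,0,0,0,1,0.002,0,0,0,0.1,0,0,0,0,0.1,0,0,0,0,0.1,0,0,0,0],
)

```text
time: 16.55
position: [0.5925, -0.016, 0.0499]
tool_rot: [-0.004, 1.0, 0.0, 0.001]
ft_force: [-0.3, 0.1, 0.1]
grip_width: 0.0373
grip_force: 0.0
```

Emit:
servo_tool(
  rows=[0.1,0,0,0,0,0.1,0,0,-0.02,0,0.1,0,0,-0.02,0,0.1,0,0,0,0,0.1,0,0,0,0],
)

```text
time: 16.97
position: [0.5928, -0.0163, 0.0909]
tool_rot: [-0.004, 1.0, -0.0, 0.001]
ft_force: [-0.9, -0.2, 0.8]
grip_width: 0.0393
grip_force: 0.0
```

```bash
python3 - <<'E'
from h import *
np.set_printoptions(precision=4,suppress=True)
o=robot.get_obs(); p=robot.camera("wrist"); print(o["position"])
print([(np.round(d["at"],4).tolist(),round(d["score"],2)) for d in robot.place_of(p,"block_center")[:2]])
save(p,"w4",(220,110,420,260))
E
```

```text
[ 0.5928 -0.0163  0.0909]
[([0.5936, -0.0167, 0.0452], 0.7)]
```

View pics/w4.png

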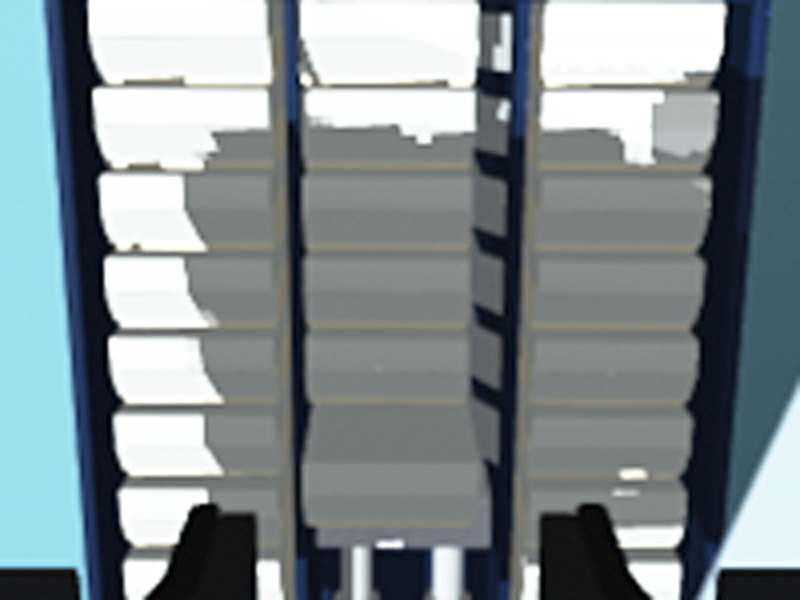

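Emit:
servo_tool(
  rows=[1,0.0083,-0.0017,0,0,1,0,0,0,7.1,1,0,0,0,7.1,1,0,0,0,7.1,1,0,0,0,7.1],
)

```text
time: 17.48
position: [0.5819, -0.018, 0.0888]
tool_rot: [0.244, 0.97, -0.0, -0.001]
ft_force: [-0.1, -0.2, -0.2]
grip_width: 0.0138
grip_force: 0.0
```

Emit:
servo_tool(
  rows=[1,0,0,0,7.1,1,0,0,0,7.1,1,0,0,0,7.1,1,0,0,0,7.1,1,0,0,0,7.1],
)

```text
time: 17.9
position: [0.5819, -0.018, 0.0888]
tool_rot: [0.528, 0.849, -0.0, -0.001]
ft_force: [-0.3, -0.3, 0.5]
grip_width: 0.0002
grip_force: 0.0
```

Emit:
servo_tool(
  rows=[1,0,0,0,7.1,1,0,0,0,7.1,1,0,0,0,7.1,1,0,0,0.015,4.8,1,0,0,0,0],
)

```text
time: 18.32
position: [0.5807, -0.0178, 0.0724]
tool_rot: [0.705, 0.71, -0.002, -0.003]
ft_force: [-0.1, 0.0, -0.2]
grip_width: 0.0009
grip_force: 0.0
```

Emit:
servo_tool(
  rows=[1,0,0,0.004,0,1,0,0,0.003,0,1,0,0,0.003,0,1,0,0,0.003,0,1,0,0,0,0],
)

```text
time: 18.73
position: [0.5839, -0.0196, 0.0638]
tool_rot: [0.703, 0.711, -0.0, 0.001]
ft_force: [-2.5, -4.0, 10.3]
grip_width: 0.0008
grip_force: 5.2
```

Emit:
servo_tool(
  rows=[1,0,0,0.0025,0,1,0,0,0.0025,0,1,0,0,0.0025,0,1,0,0,0.0025,0,1,0,0,0,0],
)

```text
time: 19.15
position: [0.585, -0.0192, 0.0535]
tool_rot: [0.704, 0.711, 0.001, 0.002]
ft_force: [-0.3, -2.2, 6.3]
grip_width: 0.0003
grip_force: 3.2
```

Emit:
servo_tool(
  rows=[1,0,0,0.0025,0,1,0,0,0.0025,0,1,0,0,0.0025,0,1,0,0,0,0,1,0,0,0,0],
)

```text
time: 19.57
position: [0.5851, -0.0194, 0.0459]
tool_rot: [0.704, 0.711, 0.001, 0.002]
ft_force: [0.6, -2.1, 6.4]
grip_width: 0.0005
grip_force: 3.1
```

Emit:
servo_tool(
  rows=[1,0,-0.002,0.002,0,1,0,0,0.002,0,1,0,0,0.002,0,1,0,0,0,0,1,0,0,0,0],
)

```text
time: 19.98
position: [0.585, -0.0196, 0.0432]
tool_rot: [0.704, 0.711, 0.002, 0.004]
ft_force: [-2.8, -1.4, 23.1]
grip_width: 0.0002
grip_force: 11.8
```

Emit:
servo_tool(
  rows=[1,0,0,-0.035,0,1,0,0,-0.04,0,-1,0.03,0,0,0,-1,0.03,0,0,0,-1,0.03,0,0,0],
)

```text
time: 20.4
position: [0.5814, 0.0722, 0.1148]
tool_rot: [0.704, 0.71, 0.001, 0.001]
ft_force: [0.4, -0.2, 0.7]
grip_width: 0.0133
grip_force: 0.0
```

Emit:
servo_tool(
  rows=[-1,0.03,0,0,-6.5,-1,0,0,0,-6.5,-1,0,0,0,-6.5,-1,0,0,0,-6.5,-1,0,0,0,0],
)

```text
time: 20.82
position: [0.5803, 0.1023, 0.1135]
tool_rot: [0.525, 0.851, -0.0, 0.0]
ft_force: [0.0, -0.7, 0.6]
grip_width: 0.046
grip_force: 0.0
```

Emit:
servo_tool(
  rows=[-1,0,0,0,0,-1,0,0,0,0,-1,0,0,0,0],
)

```text
time: 21.07
position: [0.5805, 0.1016, 0.1135]
tool_rot: [0.527, 0.85, 0.0, 0.0]
ft_force: [-0.5, 0.6, -1.0]
grip_width: 0.0658
grip_force: 0.0
```

```bash
python3 - <<'E'
from h import *
np.set_printoptions(precision=4,suppress=True)
o=robot.get_obs(); p=robot.camera("wrist"); r=R.from_quat(o["tool_rot"]).as_matrix()
print(o["position"],np.degrees(np.arctan2(r[1,1],r[0,1])))
K=[d for d in robot.place_of(p,"cover_knob")[:2]]; print([(np.round(d["at"],4),round(d["score"],2),proj(p,d["at"],o)) for d in K])
t=robot.camera("top"); print([(np.round(d["at"],4),round(d["score"],2)) for d in robot.place_of(t,"cover_knob")[:3]])
s=robot.camera("side"); print([(np.round(d["at"],4),round(d["score"],2)) for d in robot.place_of(s,"cover_knob")[:3]])
print([(np.round(d["at"],4),round(d["score"],2)) for d in robot.place_of(s,"block_center")[:3]])
save(p,"w5")
E
```

```text
[0.5805 0.1016 0.1135] 26.382721137973988
[(array([0.5855, 0.1514, 0.0562]), 0.64, array([358.4768, 161.3358]))]
[(array([ 0.3367, -0.0038,  0.0471]), 0.73)]
[(array([ 0.3363, -0.0081,  0.0437]), 0.95), (array([0.5878, 0.1534, 0.0583]), 0.62)]
[(array([ 0.5931, -0.0203,  0.0251]), 0.54)]
```

View pics/w5.png

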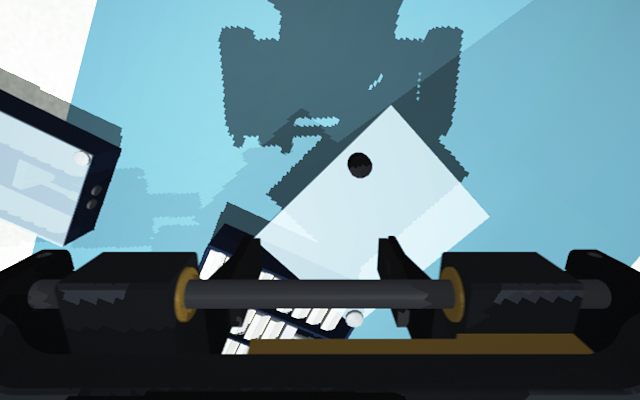

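Emit:
servo_tool(
  rows=[-1,0.021,0.0135,0,0,-1,0.0208,0.0134,0,0,-1,0,0,0.025,0,-1,0,0,0.02,0,-1,0,0,0.008,0],
)

```text
time: 21.83
position: [0.5842, 0.1517, 0.0582]
tool_rot: [0.526, 0.85, -0.001, -0.002]
ft_force: [-0.2, 0.3, -0.3]
grip_width: 0.087
grip_force: 0.0
```

Emit:
servo_tool(
  rows=[-1,0,0,0.006,0,-1,0,0,0,0,1,0,0,0,0,1,0,0,0,0,1,0,0,0,0],
  newtons=6,
)

```text
time: 22.25
position: [0.5868, 0.1511, 0.0555]
tool_rot: [0.527, 0.85, 0.001, 0.001]
ft_force: [0.3, 0.1, 1.1]
grip_width: 0.0746
grip_force: 0.0
```

Emit:
servo_tool(
  rows=[1,0,0,0,0,1,0,0,0,0,1,0,0,0,0,1,0,0,0,0,1,0,0,0,0],
)

```text
time: 22.67
position: [0.5859, 0.1513, 0.0545]
tool_rot: [0.526, 0.85, 0.0, 0.0]
ft_force: [-0.2, -0.6, 0.1]
grip_width: 0.0417
grip_force: 0.0
```

Emit:
servo_tool(
  rows=[1,0,0,0,0,1,0,0,0,0,1,0,0,0,0,1,0,0,0,0,1,0,0,0,0],
)

```text
time: 23.08
position: [0.5859, 0.1513, 0.0544]
tool_rot: [0.526, 0.85, 0.0, 0.0]
ft_force: [-0.6, 0.3, -0.4]
grip_width: 0.0155
grip_force: 6.0
```

Emit:
servo_tool(
  rows=[1,-0.0002,-0.0068,0,-3,1,-0.0002,-0.0068,0,-3,1,-0.0002,-0.0068,0,-3,1,-0.0002,-0.0068,0,-3,1,-0.0002,-0.0068,0,-3],
)

```text
time: 23.5
position: [0.5582, 0.1321, 0.0545]
tool_rot: [0.41, 0.912, 0.0, 0.001]
ft_force: [1.4, -0.6, -0.8]
grip_width: 0.0157
grip_force: 6.0
```

Emit:
servo_tool(
  rows=[1,-0.0002,-0.0068,0,-3,1,-0.0002,-0.0068,0,-3,1,-0.0002,-0.0068,0,-3,1,-0.0002,-0.0068,0,-3,1,-0.0002,-0.0068,0,-3],
)

```text
time: 23.92
position: [0.5361, 0.1064, 0.0544]
tool_rot: [0.287, 0.958, 0.0, 0.001]
ft_force: [2.0, 0.4, -1.2]
grip_width: 0.0157
grip_force: 6.0
```

Emit:
servo_tool(
  rows=[1,-0.0002,-0.0068,0,-3,1,-0.0002,-0.0068,0,-3,1,-0.0002,-0.0068,0,-3,1,-0.0002,-0.0068,0,-3,1,-0.0002,-0.0068,0,-3],
)

```text
time: 24.33
position: [0.5215, 0.0758, 0.0544]
tool_rot: [0.16, 0.987, 0.0, 0.001]
ft_force: [1.4, 1.1, -2.6]
grip_width: 0.0154
grip_force: 6.0
```

Emit:
servo_tool(
  rows=[1,-0.0002,-0.0068,0,-3,1,-0.0002,-0.0068,0,-3,1,-0.0002,-0.0068,0,-3,1,-0.0002,-0.0068,0,-3,1,-0.0002,-0.0068,0,-3],
)

```text
time: 24.75
position: [0.5151, 0.0424, 0.0544]
tool_rot: [0.03, 1.0, 0.0, 0.001]
ft_force: [1.8, 0.6, -2.4]
grip_width: 0.0157
grip_force: 6.0
```

Emit:
servo_tool(
  rows=[1,-0.0002,-0.0068,0,-3,1,-0.0002,-0.0068,0,-3,1,-0.0002,-0.0068,0,-3,1,-0.0002,-0.0068,0,-3,1,-0.0002,-0.0068,0,-3],
)

```text
time: 25.17
position: [0.5175, 0.0086, 0.0544]
tool_rot: [-0.101, 0.995, 0.0, 0.001]
ft_force: [0.3, 0.0, -0.7]
grip_width: 0.0148
grip_force: 6.0
```

Emit:
servo_tool(
  rows=[1,-0.0002,-0.0068,0,-3,1,-0.0002,-0.0068,0,-3,1,-0.0002,-0.0068,0,-3,1,0,0,0,0,1,0,0,0,0],
)

```text
time: 25.58
position: [0.5232, -0.0112, 0.0544]
tool_rot: [-0.177, 0.984, -0.0, 0.001]
ft_force: [1.5, -1.2, -1.1]
grip_width: 0.0159
grip_force: 6.0
```

Emit:
servo_tool(
  rows=[1,-0.0002,-0.0068,0,-3,1,-0.0002,-0.0068,0,-3,1,-0.0002,-0.0068,0,-3,1,-0.0002,-0.0068,0,-3,1,0,0,0,0],
)

```text
time: 26.0
position: [0.5353, -0.0355, 0.0544]
tool_rot: [-0.279, 0.96, -0.0, 0.0]
ft_force: [0.2, -0.8, -2.1]
grip_width: 0.0157
grip_force: 6.0
```

Emit:
servo_tool(
  rows=[1,-0.0002,-0.0068,0,-3,1,-0.0002,-0.0068,0,-3,1,-0.0002,-0.0068,0,-3,1,-0.0001,-0.0045,0,-2,1,0,0,0,0],
)

```text
time: 26.42
position: [0.5502, -0.0547, 0.0544]
tool_rot: [-0.37, 0.929, -0.0, -0.0]
ft_force: [-0.3, -2.1, 0.1]
grip_width: 0.0154
grip_force: 6.0
```

Emit:
servo_tool(
  rows=[1,0,-0.0022,0,-1,1,0,-0.0022,0,-1,1,0,0,0,0,1,0,0,0,0],
)

```text
time: 26.75
position: [0.553, -0.0576, 0.0544]
tool_rot: [-0.386, 0.922, 0.0, -0.0]
ft_force: [-0.9, 0.1, -0.7]
grip_width: 0.0156
grip_force: 6.0
```

Emit:
servo_tool(
  rows=[1,0,-0.0015,0,-0.7,1,0,-0.0015,0,-0.7,1,0,0,0,0,1,0,0,0,0],
)

```text
time: 27.08
position: [0.5551, -0.0597, 0.0544]
tool_rot: [-0.398, 0.917, 0.0, -0.0]
ft_force: [-1.2, 0.1, -0.3]
grip_width: 0.0161
grip_force: 6.0
```

Emit:
servo_tool(
  rows=[1,0,-0.0015,0,0,1,0,-0.0015,0,0,1,0,0,0,0,1,0,0,0,0],
)

```text
time: 27.42
position: [0.5552, -0.0598, 0.0542]
tool_rot: [-0.398, 0.918, 0.003, -0.002]
ft_force: [-3.4, 5.1, 4.2]
grip_width: 0.0152
grip_force: 6.0
```

Emit:
servo_tool(
  rows=[1,0,0.0015,0,0,0.3,0,0,0,0,0.3,0,0,0,0,0.3,0,0,0,0,0.3,0,0,0,0],
)

```text
time: 27.83
position: [0.5577, -0.0615, 0.0547]
tool_rot: [-0.398, 0.917, -0.001, 0.001]
ft_force: [-0.6, 0.1, 0.7]
grip_width: 0.029
grip_force: 0.0
```

Emit:
servo_tool(
  rows=[0.3,0,0,-0.02,0,0.3,0,0,-0.04,0,0.3,0,0,-0.04,0,0.3,0,0,-0.04,0,0.3,0,0,0,0],
)

```text
time: 28.25
position: [0.5623, -0.0628, 0.2026]
tool_rot: [-0.398, 0.917, -0.006, 0.007]
ft_force: [1.4, -0.5, 0.1]
grip_width: 0.0305
grip_force: 0.0
```

```bash
python3 - <<'E'
from h import *
np.set_printoptions(precision=4,suppress=True)
o=robot.get_obs(); print(o["position"],o["time"])
p=robot.camera("side"); 
for q in("cover_knob","block_center","box"): print(q,[(np.round(d["at"],4),round(d["score"],2)) for d in robot.place_of(p,q)[:3]])
p=robot.camera("wrist"); print([(np.round(d["at"],4),round(d["score"],2)) for d in robot.place_of(p,"cover_knob")[:3]])
save(p,"w6")
E
```

```text
[ 0.5623 -0.0628  0.2026] 28.25
cover_knob [(array([ 0.3358, -0.0055,  0.0438]), 0.82)]
block_center []
box [(array([ 0.5822, -0.0158,  0.0023]), 0.8), (array([0.3559, 0.0216, 0.0031]), 0.64)]
[(array([ 0.5548, -0.0601,  0.054 ]), 0.64)]
```

View pics/w6.png

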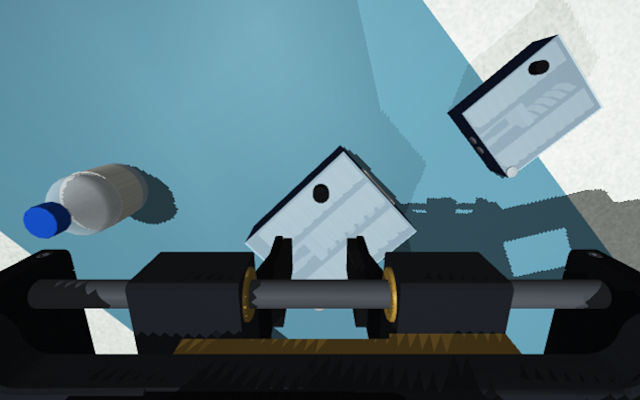

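The cover lies square over the box, with the knob at px (321,193), and the arm is clear. I'll hand in.

```bash
python3 -c "
from rig import robot; print(robot.hand_in())"
```

```text
the job is handed in; nothing more can be done
None
```

The block is filed and pressed home in the sixth place, the row is pressed down, the cover is swung shut to its stop and the job is handed in at about 28 s; no verdict was returned.

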